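Press the tub lid home and ease the sprung plunger back up

TASK

A white tub with a loose orange lid stands in the press with the blue knob. Push that knob straight down until the lid is pressed fully home, then let the plunger come back up slowly, staying on the knob all the way to the top so that the spring never snaps it back. Leave the tub in the press, and do not work the other press, the one with the black knob.

Things in the scene. Friction and masses are not known exactly. Their poses are not given: they have to be found in the camera images.
- press_blue_knob_top (a point): centre of the flat top of the blue palm knob, 50 mm across, 18 mm thick; it moves with the plunger, straight down and up. Knob top is 221 mm above the worktop when up. The press is a grey C-frame, base 170 x 110 mm; column and head (top 164 mm high) lie behind the plunger, along the point's own +x. Push with shut fingertips on the middle of the knob, or grip it.
- press_blue_plunger (a joint): travel of the blue plunger, m: 0 = fully up, grows downward. Its disc meets the lid at 27 to 30 mm; lid home at 35 mm, a hard stop. Spring force up: 4 N at the top, 11 N at the bottom; the sliding lid adds 5 N, so 16 to 18 N seats it. Hardly any damping: let go, it snaps up at over 0.5 m/s. Slow is a few cm/s; above 0.12 m/s counts as snapping.
- tub_lid (a joint): how far the orange lid (67 mm across) is pushed onto the tub, m: 0 to 0.003 at the start (standing proud), 0.008 = fully home. It stays where it is pushed.
- tub: white tub, 62 mm across, 58 mm high, standing loose in the round locating ring on the base of the blue-knobbed press; origin at the centre of its underside, z up.
- press_black_plunger (a joint): the same for the other press, with a black knob and no tub in it: 0 = fully up. It must not be pushed.
Mind the look-alikes: they are no part of the job. What is shaped like the tub but purple is not meant.

How it is judged:
By the outcome, as a careful person would: the job done as asked, in the order asked, and still so for the second after the job is handed in, with the robot touching nothing.
It also fails if it takes over 32 s, if anything falls off the work surface, if the arm or the gripper's body presses on something with over 40 N, if the wrist force passes 120 N, or if a joint passes its speed limit or range.

ROBOT

A 6-joint arm with a two-finger parallel gripper is mounted at the origin on a cart in front of the work surface, level with it; the furniture and walls round the work are solid. World frame = base frame: x ahead of the robot, y to its left, z up, the work surface at z = 0. Lengths are in m, angles in degrees, forces in N, time in s.
With the tool pointing down it reaches from about 0.3 to 0.75 m from the base axis. Payload 8.5 kg.
Tool frame: the origin (TCP) lies at the very end of the fingers, on their centre line; the grasp point (between the pads) lies 19 mm behind it; z points along the fingers, y is the direction in which the jaws open and shut (so a half turn about z gives the same grasp; the last joint's range is limited). The gripper opens to 85 mm and grips with 20 to 120 N. Pads are 22 mm wide; open, the fingers measure 114 mm over their backs; the gripper's body (76 mm by 85 mm) begins 54 mm behind the grasp point. The pads swing forward as they close: fully open they stand 13 mm farther back than shut.
Start: joints at [-89.055, 21.807, 74.336, -0, 83.858, -12.336], TCP at [0.126, -0.535, 0.194] pointing down, gripper open.
Joint ranges: [-178.18, 178.18], [-50.72, 133.34], [12.68, 142.11], [-81.47, 261.47], [9.98, 163.14], [-165.26, 165.26]. Speed limits (degrees/s): [136.94, 136.94, 180, 180, 180, 180].

INTERFACE

Orientations are given as a 3x3 rotation matrix whose columns are the frame's x, y, z axes.
In Python, from rig import status, vision, env gives the robot as it stands.
- The arm moves only by the tool send_rows, never from a script. Its argument "targets" is a list of rows, each a list of 7 numbers: the shift along the tool's x, y, z in units of 50 mm (1.0 is 50 mm), then the turn, a rotation vector about the tool's x, y, z in units of 8 degrees (1.0 is 8 degrees), then the finger opening in mm, from 0 to 85.4. A call has 1 to 5 rows; each row is the pose to reach, as a shift and turn from the pose commanded when the call began, along the tool's axes at that moment; what a row does not reach only later rows make up. A row lasts 1/8 s, in which the tool goes at most 62.5 mm and 10.7 degrees, less where a joint would pass 70% of its speed; a pose out of reach is approached as far as the arm can. A call with a gripper value outside its range is refused whole. The fingers move at their own pace and stop on an object; "grip_force" is the grip in N (left out, the last holds). Time passes only in rows, so rows that repeat a pose let the fingers close. It gives the time, the measured TCP pose, the force and the opening at its end, in the units of the state.
- status.observe(): the state, without advancing time (a new reading comes with each control period).
- vision.get_image(name): name is "scene" or "side" or "wrist"; returns (picture, depth): 400x640x3 uint8, red, green, blue; 400x640 float32, m along the optical axis (not along the pixel's ray), 0 where there is no reading.
- vision.camera_model(name): a dict with "camera_matrix" (3x3 intrinsics, pixels), "view" (4x4, takes a point from world to camera coordinates); the wrist camera has in their place "T_tool_cam" (4x4, takes a point from camera to tool coordinates, whose origin is the TCP and whose axes are the flange's). Camera axes: x right, y down, z forward; pixel columns grow to the right and rows downward; lengths in m; the calibration is good to about 2 mm. The wrist camera is an equidistant fisheye: a pixel r from the principal point sees the ray r / f radians off the axis. A picture is of the moment at which its call begins: read the wrist's pose just before it. camera_model takes no time and is no camera call.
- env.close_job(): hands the job in, once; it reports no verdict.
Trained networks look in the newest picture that a camera, given by its name, has taken for a name from the list of things; names that differ only in an ending like _2 or _b are one class to them, and where a whole thing is asked for, a point or a joint stands for the part that bears it (a point fixed in the world has none). Each returns a list of dicts, best first, with "p" (0 to 1); they miss things now and then, are a little off and sometimes report something else, mostly with a low value. They report only what shows in the picture. A call takes as long as a camera call. They do not tell look-alikes from the thing itself.
- vision.masks_of(camera, label): "pixels" (400x640 bool, what is visible of it) and "extent" ([left, top, right, bottom] in pixels, round what is visible of it).
The state is a dict: "time_s": time; "q": joint angles; "qvel": joint speeds; "joint_efforts": joint torques, N m; "position": TCP position; "tool_rot": TCP orientation; "ft_force": force on the tool from outside, world axes, zero at the start; "wrist_torque": the same for the moment, N m; "grip_width": finger opening in m.
Only numpy, scipy, OpenCV 4.12 (cv2) and the standard library are available. Lean on these libraries where they do the work, as an engineer would, in place of code of your own. Each camera call takes 0.05 s, during which the arm holds its last target.

## Working session

There is one attempt and no reset: what is moved stays moved. The work goes in short steps, Python scripts to look and compute and a tool call to move; the robot and the scene stay as the last step left them, time stands still between calls to the robot, and variables do not carry over. Pictures are saved under pics/ and viewed, and the job is handed in when it is done.

Besides the shell and the picture viewer there is one more tool, called after "Request:" by a JSON object that holds its "name" and its "arguments". send_rows: Moves the arm, as the interface text tells. Its arguments: {"type":"object","properties":{"targets":{"type":"array","items":{"type":"array","items":{"type":"number"}}},"grip_force":{"type":"number"}},"required":["targets"]}

```bash
mkdir -p pics; ls
python3 - <<'E'
from rig import status, vision, env
import cv2,numpy as np
s=status.observe();print(s['time_s'],s['position'],s['tool_rot'],s['ft_force'],s['grip_width'])
for n in ['scene','side']:
    im,d=vision.get_image(n);cv2.imwrite(f'pics/{n}0.png',im[:,:,::-1]);np.savez(f'{n}0.npz',im=im,d=d)
    m=vision.camera_model(n);print(m)
    for r in vision.masks_of(n,'press_blue_knob_top'):
        print(n,r['p'],r['extent'],r['pixels'].sum())
E
```

```text
pics
0.0 [ 0.12633686 -0.53493485  0.19340958] [[ 9.73257120e-01  2.29718476e-01 -1.65094659e-05]
 [ 2.29718248e-01 -9.73256047e-01  1.48112691e-03]
 [ 3.24174279e-04 -1.44530984e-03 -9.99998903e-01]] [0.06263365 0.02673019 0.03019726] 0.08511058139360113
{'camera_matrix': array([[512.47831612,   0.        , 321.52809795],
       [  0.        , 512.47831612, 199.22163979],
       [  0.        ,   0.        ,   1.        ]]), 'view': array([[-0.75565529, -0.65476208,  0.0164836 ,  0.30496963],
       [-0.39621971,  0.43694448, -0.80752056,  0.29152975],
       [ 0.52153142, -0.61673831, -0.58960905,  1.12506864],
       [ 0.        ,  0.        ,  0.        ,  1.        ]])}
scene 0.58 [357.2, 132.7, 379.8, 178.8] 432
{'camera_matrix': array([[461.17921617,   0.        , 326.74742652],
       [  0.        , 461.17921617, 207.64173754],
       [  0.        ,   0.        ,   1.        ]]), 'view': array([[-0.93956296, -0.34186386, -0.01872274,  0.38892286],
       [-0.14600123,  0.44952646, -0.88125456,  0.20359515],
       [ 0.30968545, -0.8252606 , -0.47227096,  1.21662691],
       [ 0.        ,  0.        ,  0.        ,  1.        ]])}
side 0.64 [330.6, 154.9, 349.9, 195.9] 297
side 0.4 [330.7, 191.3, 351.9, 200.8] 179
```

View pics/scene0.png

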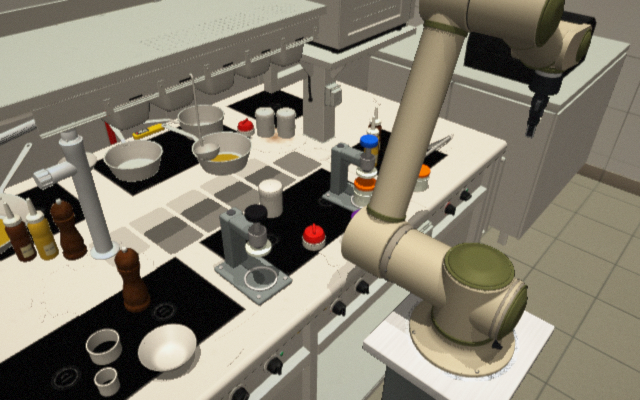

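View pics/side0.png

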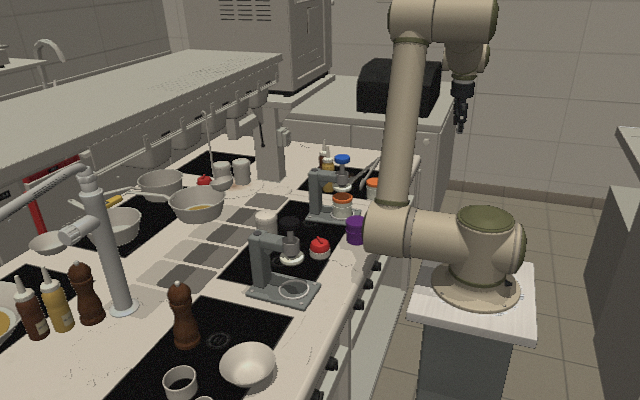

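The blue knob sits at about (370,142) in the scene view and (342,159) in the side view. The black press is at (256,215) in the scene view. I'll locate the blue knob and the black knob, and the column direction.

```bash
cat > h.py <<'E'
import numpy as np,cv2
from rig import status,vision
def pts(n,mask,d):
    m=vision.camera_model(n);K=m['camera_matrix'];V=np.linalg.inv(m['view'])
    v,u=np.nonzero(mask&(d>0));z=d[v,u]
    P=np.c_[(u-K[0,2])/K[0,0]*z,(v-K[1,2])/K[1,1]*z,z]
    return P@V[:3,:3].T+V[:3,3],u,v
E
python3 - <<'E'
from h import *
for n in ['scene','side']:
    f=np.load(n+'0.npz');im,d=f['im'],f['d']
    hsv=cv2.cvtColor(im,cv2.COLOR_RGB2HSV)
    m=(hsv[...,0]>100)&(hsv[...,0]<120)&(hsv[...,1]>150)&(hsv[...,2]>60)
    P,u,v=pts(n,m,d); k=P[:,2]>.1; 
    print(n,'blue',len(P),u.min(),u.max(),v.min(),v.max(),np.percentile(P,[2,25,50,75,98],axis=0).round(4).tolist())
    t=P[(P[:,2]>.214)&(P[:,2]<.235)];print(' top',len(t),t.mean(0),t.min(0),t.max(0), cv2.minEnclosingCircle(t[:,:2].astype(np.float32)))
    # grey head top around
    A,u,v=pts(n,d>0,d); c=P.mean(0)
    k=(np.hypot(A[:,0]-c[0],A[:,1]-c[1])<.2)&(abs(A[:,2]-.164)<.004)
    print(' head',k.sum(),np.percentile(A[k],[2,25,50,75,98],axis=0).round(3).tolist(), u[k].min(),u[k].max(),v[k].min(),v[k].max())
    m=(hsv[...,0]>5)&(hsv[...,0]<16)&(hsv[...,1]>180)
    O,u,v=pts(n,m,d); k=np.hypot(O[:,0]-c[0],O[:,1]-c[1])<.12
    print(' orange',k.sum(),O[k].mean(0),O[k].min(0),O[k].max(0))
    cv2.imwrite(f'pics/{n}crop.png',cv2.resize(im[110:250,290:450,::-1],None,fx=4.5,fy=4.2,interpolation=2)[:600,:800])
E
```

```text
scene blue 192 360 377 135 147 [[0.4195, -0.2513, 0.2052], [0.4273, -0.2366, 0.2139], [0.437, -0.2248, 0.2176], [0.4481, -0.215, 0.2191], [0.4601, -0.2073, 0.2218]]
 top 143 [ 0.44013643 -0.22930862  0.2182859 ] [ 0.41836542 -0.25731052  0.21433621] [ 0.46557256 -0.20467131  0.22263284] ((0.4394373297691345, -0.23070567846298218), 0.026711640879511833)
 head 211 [[0.425, -0.249, 0.16], [0.446, -0.234, 0.161], [0.49, -0.226, 0.162], [0.528, -0.217, 0.164], [0.546, -0.205, 0.167]] 332 374 142 161
 orange 233 [ 0.43950486 -0.22225828  0.07632355] [ 0.41002208 -0.26064461 -0.00239274] [ 0.49802241 -0.12745409  0.08335992]
side blue 113 335 349 155 163 [[0.4215, -0.242, 0.2076], [0.43, -0.2291, 0.2141], [0.4389, -0.2183, 0.2194], [0.4495, -0.2124, 0.2219], [0.462, -0.2049, 0.2233]]
 top 85 [ 0.44055688 -0.22287423  0.22024611] [ 0.42021879 -0.24640874  0.21409971] [ 0.4648057  -0.2057336   0.22342676] ((0.4421035349369049, -0.2255879044532776), 0.02287345565855503)
 head 208 [[0.427, -0.245, 0.16], [0.457, -0.233, 0.162], [0.492, -0.222, 0.164], [0.524, -0.214, 0.165], [0.547, -0.204, 0.168]] 308 348 168 177
 orange 76 [ 0.44079642 -0.22257885  0.0804154 ] [ 0.41084373 -0.25908715  0.07385739] [ 0.47242874 -0.19471646  0.08495937]
```

Run:
```python
import cv2
a=cv2.imread('pics/scene0.png')[110:250,300:450];b=cv2.imread('pics/side0.png')[130:270,270:420]
cv2.imwrite('pics/crop.png',cv2.resize(cv2.hconcat([a,b]),None,fx=2.6,fy=2.6,interpolation=2))
```

```text
(no output)
```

View pics/crop.png

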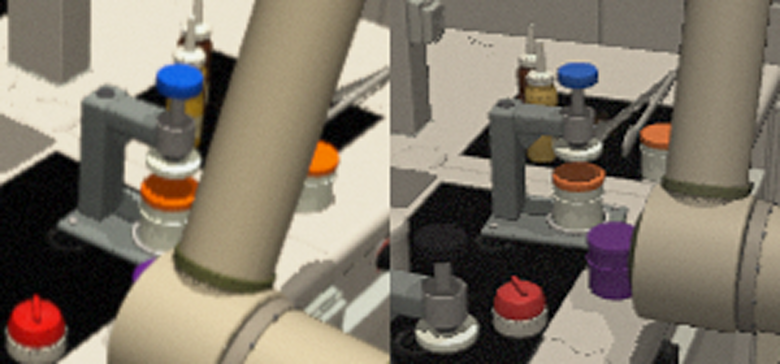

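Run:
```python
from h import *
for n in ['scene','side']:
    d=np.load(n+'0.npz')['d']
    A,u,v=pts(n,d>0,d)
    k=(A[:,0]>.2)&(A[:,0]<.62)&(A[:,1]>-.65)&(A[:,1]<-.15)&(A[:,2]>.1)
    for y0 in np.arange(-.65,-.15,.1):
        q=k&(A[:,1]>=y0)&(A[:,1]<y0+.1)
        for x0 in np.arange(.2,.6,.1):
            r=q&(A[:,0]>=x0)&(A[:,0]<x0+.1)
            if r.sum()>3: print(n,y0.round(2),x0.round(2),r.sum(),A[r,2].max().round(3))
```

```text
scene -0.55 0.5 97 0.172
scene -0.45 0.5 130 0.175
scene -0.35 0.4 22 0.22
scene -0.25 0.2 103 0.596
scene -0.25 0.4 832 0.223
scene -0.25 0.5 416 0.167
side -0.55 0.5 35 0.175
side -0.45 0.5 156 0.181
side -0.35 0.4 9 0.223
side -0.25 0.2 296 0.675
side -0.25 0.3 17 0.659
side -0.25 0.4 617 0.224
side -0.25 0.5 338 0.171
```

Request:
{"name": "send_rows", "arguments": {"targets": [[0,0,-1.2,0,0,0,0],[0,0,-2.4,0,0,0,0],[0,0,-2.6,0,0,0,0],[1.0,-0.6,-2.6,0,0,0,0],[2.0,-1.2,-2.6,0,0,0,0]]}}

```text
time_s: 0.82
position: [0.2105, -0.4527, 0.3227]
tool_rot: [[0.974, 0.228, -0.0], [0.228, -0.974, 0.002], [0.0, -0.002, -1.0]]
ft_force: [0.4, -0.4, -0.0]
grip_width: 0.0
```

Request:
{"name": "send_rows", "arguments": {"targets": [[1.0,-0.6,0,0,0,0,0],[2.0,-1.2,0,0,0,0,0],[3.0,-1.8,0,0,0,0,0],[4.0,-2.4,0,0,0,0,0],[4.0,-2.4,0,0,0,0,0]]}}

```text
time_s: 1.45
position: [0.3787, -0.2883, 0.3233]
tool_rot: [[0.972, 0.235, -0.001], [0.235, -0.972, 0.001], [-0.0, -0.002, -1.0]]
ft_force: [0.1, -0.3, -0.1]
grip_width: -0.0002
```

Run:
```python
from h import *
s=status.observe();R=s['tool_rot'];p=s['position'];print(p,s['time_s'],s['qvel'])
im,d=vision.get_image('wrist');cv2.imwrite('pics/w1.png',im[:,:,::-1])
m=vision.camera_model('wrist');print(m)
K=m['camera_matrix'];T=m['T_tool_cam']
hsv=cv2.cvtColor(im,cv2.COLOR_RGB2HSV)
k=(hsv[...,0]>100)&(hsv[...,0]<120)&(hsv[...,1]>150)&(hsv[...,2]>60)&(d>0)
n,l,st,c=cv2.connectedComponentsWithStats(k.astype(np.uint8));print(st[1:][st[1:,4]>30],c[1:][st[1:,4]>30])
v,u=np.nonzero(k);z=d[v,u]
a=(u-K[0,2])/K[0,0];b=(v-K[1,2])/K[1,1];r=np.hypot(a,b);t=np.tan(r)/np.maximum(r,1e-9)
C=np.c_[a*t*z,b*t*z,z];W=(C@T[:3,:3].T+T[:3,3])@R.T+p
print(len(W),np.percentile(W,[1,50,99],axis=0))
t=W[(W[:,2]>.216)&(W[:,2]<.228)];print(len(t),t.mean(0),cv2.minEnclosingCircle(t[:,:2].astype(np.float32)))
```

```text
[ 0.37873745 -0.28834592  0.32325475] 1.45 [-4.82308401e+00  2.78009534e-01 -2.82359463e-03 -1.26606408e+00
 -1.92123181e-01 -2.74963433e+00]
{'camera_matrix': array([[309.70691629,   0.        , 319.6951063 ],
       [  0.        , 309.70691629, 199.88060179],
       [  0.        ,   0.        ,   1.        ]]), 'T_tool_cam': array([[ 4.18680967e-04, -9.44550107e-01, -3.28367051e-01,
         8.48460538e-02],
       [ 9.99998418e-01, -1.72255295e-04,  1.77053106e-03,
        -8.01297775e-04],
       [-1.72891826e-03, -3.28367272e-01,  9.44548540e-01,
        -1.80170989e-01],
       [ 0.00000000e+00,  0.00000000e+00,  0.00000000e+00,
         1.00000000e+00]])}
[[ 254   80   53   52 2152]] [[280.16356877 105.55855019]]
2152 [[ 0.42227243 -0.25731205  0.21714191]
 [ 0.44492488 -0.23517532  0.22102874]
 [ 0.46708073 -0.21191326  0.22276895]]
2142 [ 0.44485976 -0.23513116  0.22094688] ((0.4447055459022522, -0.2345803678035736), 0.024497883394360542)
```

View pics/w1.png

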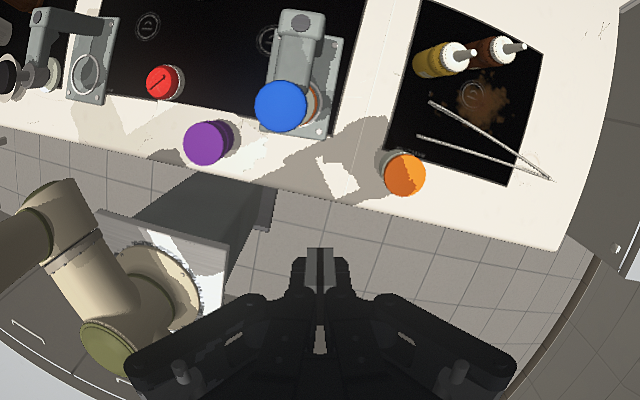

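Request:
{"name": "send_rows", "arguments": {"targets": [[0.8,-0.4,0,0,0,0,0],[1.56,-0.8,0,0,0,0,0],[1.56,-0.8,0.8,0,0,0,0],[1.56,-0.8,1.2,0,0,0,0],[1.56,-0.8,1.2,0,0,0,0]]}}

```text
time_s: 2.12
position: [0.4426, -0.2349, 0.2624]
tool_rot: [[0.974, 0.228, -0.003], [0.228, -0.974, 0.003], [-0.002, -0.003, -1.0]]
ft_force: [0.3, -0.2, 1.4]
grip_width: 0.0
```

Request:
{"name": "send_rows", "arguments": {"targets": [[0,0,0,0,0,0,0],[0,0,0,0,0,0,0]]}}

```text
time_s: 2.38
position: [0.4438, -0.2349, 0.2649]
tool_rot: [[0.973, 0.229, 0.001], [0.229, -0.973, -0.001], [0.001, 0.001, -1.0]]
ft_force: [-0.1, -0.6, -0.6]
grip_width: 0.0
```

Run:
```python
from h import *
s=status.observe();R=s['tool_rot'];p=s['position'];print(p,R,s['time_s'],abs(np.array(s['qvel'])).max())
im,d=vision.get_image('wrist');cv2.imwrite('pics/w2.png',im[:,:,::-1])
m=vision.camera_model('wrist')
K=m['camera_matrix'];T=m['T_tool_cam']
hsv=cv2.cvtColor(im,cv2.COLOR_RGB2HSV)
k=(hsv[...,0]>100)&(hsv[...,0]<120)&(hsv[...,1]>150)&(hsv[...,2]>40)&(d>0)
v,u=np.nonzero(k);z=d[v,u]
a=(u-K[0,2])/K[0,0];b=(v-K[1,2])/K[1,1];r=np.hypot(a,b);t=np.tan(r)/np.maximum(r,1e-9)
W=(np.c_[a*t*z,b*t*z,z]@T[:3,:3].T+T[:3,3])@R.T+p
t=W[(W[:,2]>.216)&(W[:,2]<.228)];print(len(t),t.mean(0),cv2.minEnclosingCircle(t[:,:2].astype(np.float32)))
```

```text
[ 0.44376353 -0.23494797  0.26493691] [[ 0.97341757  0.22903388  0.00131051]
 [ 0.22903544 -0.97341735 -0.00119879]
 [ 0.0010011   0.00146708 -0.99999842]] 2.375 0.28227498002407514
2845 [ 0.44680006 -0.23384706  0.22112279] ((0.4453164041042328, -0.2340671569108963), 0.024506792426109314)
```

View pics/w2.png

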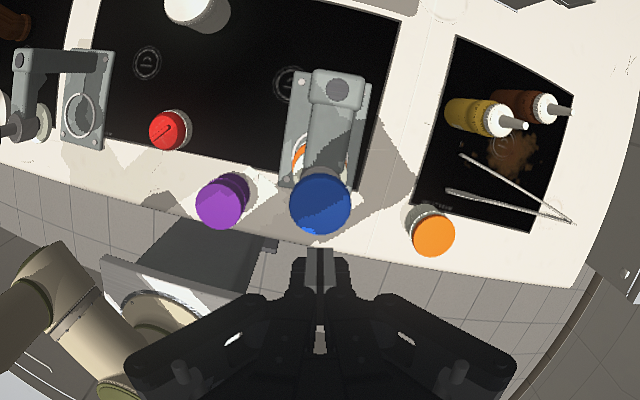

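The wrist view shows the blue knob at about (320,205), with its top at z = 0.221 and radius 24.5 mm, which matches the data given. The tool is within 2 mm of its centre, so I'm descending.

Request:
{"name": "send_rows", "arguments": {"targets": [[0.02,-0.02,0.2,0,0,0,0],[0.02,-0.02,0.4,0,0,0,0],[0.02,-0.02,0.6,0,0,0,0],[0.02,-0.02,0.72,0,0,0,0],[0.02,-0.02,0.78,0,0,0,0]], "grip_force": 60}}

```text
time_s: 3.05
position: [0.4444, -0.2331, 0.2246]
tool_rot: [[0.973, 0.23, -0.0], [0.23, -0.973, 0.0], [-0.0, -0.0, -1.0]]
ft_force: [0.5, -0.6, -0.1]
grip_width: -0.0002
```

Request:
{"name": "send_rows", "arguments": {"targets": [[0,0,0.06,0,0,0,0],[0,0,0.12,0,0,0,0],[0,0,0.18,0,0,0,0],[0,0,0.24,0,0,0,0],[0,0,0.3,0,0,0,0]]}}

```text
time_s: 3.68
position: [0.4444, -0.2331, 0.2098]
tool_rot: [[0.973, 0.23, 0.0], [0.23, -0.973, 0.0], [0.0, 0.0, -1.0]]
ft_force: [-0.1, 0.2, 0.1]
grip_width: -0.0001
```

The force reads zero about 11 mm below the expected contact height, so I'm stopping to look.

Run:
```python
from h import *
s=status.observe();print(s['position'],s['ft_force'],s['wrist_torque'],np.round(s['joint_efforts'],2))
im,d=vision.get_image('wrist')
a,_=vision.get_image('scene');b,_=vision.get_image('side')
cv2.imwrite('pics/w3.png',im[:,:,::-1])
x=np.hstack([a[90:230,310:450],b[130:270,270:410]]);cv2.imwrite('pics/c3.png',cv2.resize(x[:,:,::-1],None,fx=2.8,fy=2.8,interpolation=2))
```

```text
[ 0.44444017 -0.23312643  0.20983661] [-0.1025282   0.18321042  0.14244865] [-0.04624297  0.02560809 -0.05005246] [  0.   -39.61 -23.24  -0.     0.08  -0.  ]
```

View pics/c3.png

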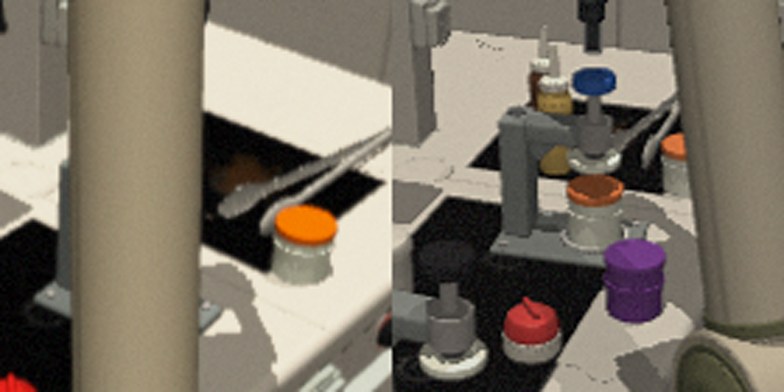

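View pics/w3.png

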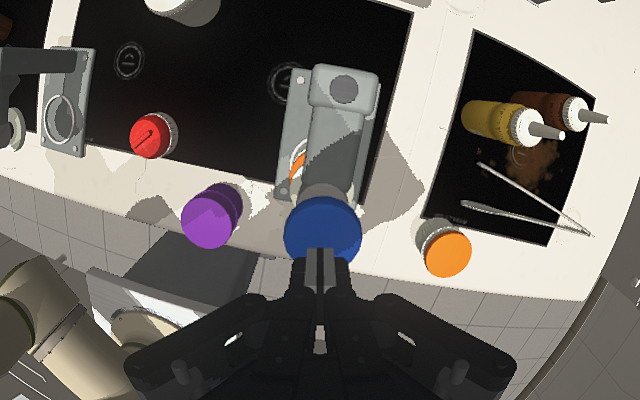

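Run:
```python
from h import *
s=status.observe();p=s['position']
im,d=vision.get_image('side')
m=vision.camera_model('side');
for q in (p,p+[0,0,.02],p+[0,0,.04],[.4453,-.234,.221]):
    c=m['view']@np.r_[q,1];print(q,(m['camera_matrix']@c[:3])[:2]/c[2],c[2])
x=im[120:180,310:370];cv2.imwrite('pics/c4.png',cv2.resize(x[:,:,::-1],None,fx=10,fy=10,interpolation=0))
print(d[136:170,343].round(3))
P,u,v=pts('side',(np.arange(400)[:,None]>130)&(np.arange(400)[:,None]<165)&(abs(np.arange(640)-342)<3),d)
for r in range(131,165,2):
    k=v==r
    if k.any(): print(r,P[k].mean(0).round(3))
```

```text
[ 0.44441032 -0.23309624  0.20990944] [341.76290134 159.51424901] 1.44748532852987
[ 0.44441032 -0.23309624  0.22990944] [341.74143925 153.54577067] 1.438039909320732
[ 0.44441032 -0.23309624  0.24990944] [341.71969335 147.49836892] 1.428594490111594
[0.4453, -0.234, 0.221] [341.57203635 156.07928612] 1.4432689416257953
[1.373 1.379 1.394 1.398 1.402 1.402 1.408 1.408 1.412 1.414 1.409 1.417
 1.421 2.109 2.103 2.081 2.075 2.066 1.458 1.447 1.442 1.436 1.423 1.429
 1.425 1.417 1.425 1.432 1.449 1.446 1.453 1.455 1.456 1.455]
131 [ 0.429 -0.189  0.319]
133 [ 0.43  -0.192  0.312]
135 [ 0.433 -0.202  0.302]
137 [ 0.434 -0.205  0.295]
139 [ 0.439 -0.221  0.282]
141 [ 0.44  -0.221  0.276]
143 [ 0.439 -0.219  0.27 ]
145 [ 0.44  -0.223  0.262]
147 [ 0.44  -0.222  0.256]
149 [ 0.644 -0.836  0.002]
151 [ 0.637 -0.814  0.001]
153 [ 0.629 -0.791  0.001]
155 [ 0.446 -0.241  0.222]
157 [ 0.441 -0.225  0.222]
159 [ 0.437 -0.214  0.22 ]
161 [ 0.436 -0.21   0.215]
163 [ 0.437 -0.214  0.207]
```

View pics/c4.png

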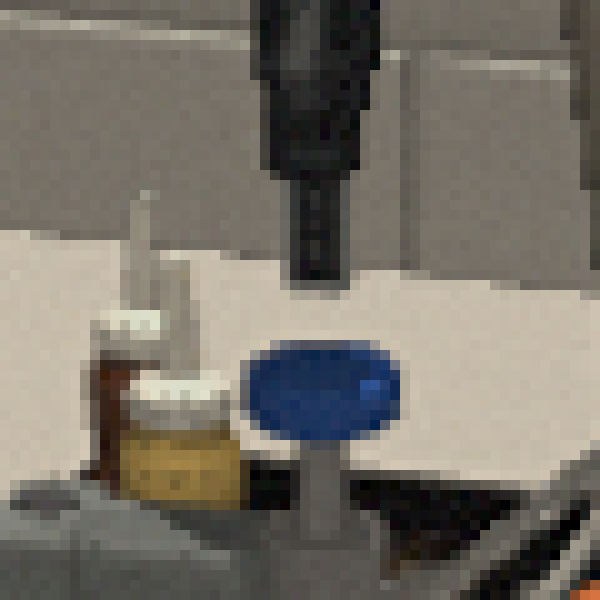

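Run:
```python
from h import *
for n in ['side','scene']:
    m=vision.camera_model(n)
    for z in (.193,.213,.233):
        c=m['view']@np.array([.1263,-.5349,z,1]);print(n,z,(m['camera_matrix']@c[:3])[:2]/c[2])
a=cv2.imread('pics/side0.png')[90:150,430:490];b=cv2.imread('pics/scene0.png')[60:150,500:600]
cv2.imwrite('pics/c5.png',np.hstack([cv2.resize(a,(400,400),interpolation=0),cv2.resize(b,(400,400),interpolation=0)]))
# live wrist: tip location in depth
s=status.observe();R=s['tool_rot'];p=s['position']
im,d=vision.get_image('wrist');m=vision.camera_model('wrist');K=m['camera_matrix'];T=m['T_tool_cam']
for v in range(244,300,4):
    z=d[v,312];a=(312-K[0,2])/K[0,0];b=(v-K[1,2])/K[1,1];r=np.hypot(a,b);t=np.tan(r)/r
    print(v,z,(T[:3,:3]@np.array([a*t*z,b*t*z,z])+T[:3,3]).round(4))
```

```text
side 0.193 [455.82560021 142.92292847]
side 0.213 [456.4810686 137.4489585]
side 0.233 [457.1443387  131.90983464]
scene 0.193 [526.56648329 145.28502969]
scene 0.213 [528.4204947  138.89707055]
scene 0.233 [530.3061123  132.40021288]
244 0.18744355 [-0.0021 -0.0052 -0.0119]
248 0.1557688 [ 0.0106 -0.0044 -0.041 ]
252 0.14976098 [ 0.0116 -0.0043 -0.0471]
256 0.14697064 [ 0.0111 -0.0042 -0.0502]
260 0.14260617 [ 0.0115 -0.0041 -0.0547]
264 0.14008649 [ 0.011  -0.0041 -0.0575]
268 0.13599117 [ 0.0115 -0.004  -0.0617]
272 0.13324775 [ 0.0112 -0.0039 -0.0647]
276 0.1296273 [ 0.0116 -0.0039 -0.0684]
280 0.12775424 [ 0.011  -0.0038 -0.0706]
284 0.123575434 [ 0.0118 -0.0037 -0.0747]
288 0.12359121 [ 0.0101 -0.0037 -0.0753]
292 0.117354125 [ 0.0123 -0.0036 -0.0811]
296 0.11459966 [ 0.0125 -0.0035 -0.084 ]
```

View pics/c5.png

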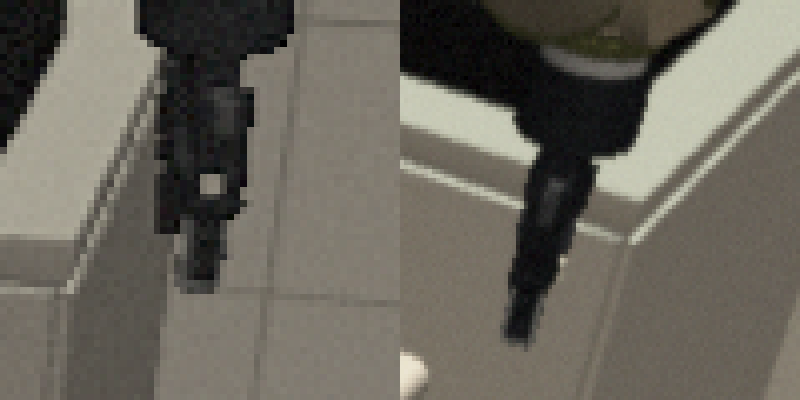

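The cameras agree that the actual fingertips end about 35–40 mm short of the reported TCP, both here and at the start. So contact should come near a reported z of about 0.184. I'll creep down with the force as the guide.

Request:
{"name": "send_rows", "arguments": {"targets": [[0,0,0.08,0,0,0,0],[0,0,0.16,0,0,0,0],[0,0,0.24,0,0,0,0],[0,0,0.3,0,0,0,0],[0,0,0.36,0,0,0,0]]}}

```text
time_s: 4.55
position: [0.4444, -0.2331, 0.1918]
tool_rot: [[0.973, 0.23, -0.0], [0.23, -0.973, 0.0], [-0.0, -0.0, -1.0]]
ft_force: [-1.2, 0.2, -0.8]
grip_width: 0.0002
```

Request:
{"name": "send_rows", "arguments": {"targets": [[0,0,0.05,0,0,0,0],[0,0,0.1,0,0,0,0],[0,0,0.15,0,0,0,0]]}}

```text
time_s: 4.92
position: [0.4445, -0.2331, 0.1844]
tool_rot: [[0.973, 0.23, 0.0], [0.23, -0.973, -0.0], [0.0, 0.0, -1.0]]
ft_force: [0.7, 0.3, -0.4]
grip_width: 0.0002
```

Request:
{"name": "send_rows", "arguments": {"targets": [[0,0,0.04,0,0,0,0],[0,0,0.08,0,0,0,0]]}}

```text
time_s: 5.18
position: [0.4445, -0.2332, 0.1808]
tool_rot: [[0.973, 0.23, 0.0], [0.23, -0.973, -0.0], [0.0, 0.0, -1.0]]
ft_force: [-1.9, 1.0, 4.6]
grip_width: 0.0
```

Run:
```python
from h import *
im,d=vision.get_image('side')
x=im[120:200,310:370];cv2.imwrite('pics/c6.png',cv2.resize(x[:,:,::-1],None,fx=7,fy=7,interpolation=0))
print(status.observe()['ft_force'])
```

```text
[-0.42931873  0.58897902  4.34069537]
```

View pics/c6.png

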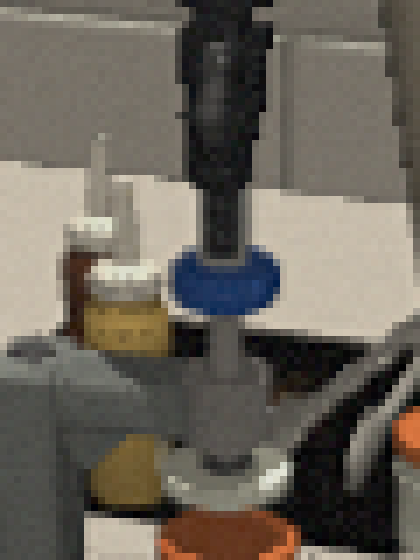

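The fingertips are on the middle of the knob at 4.4 N, with contact at a reported z of about 0.182. Pressing now, with the hard stop expected near 0.147.

Request:
{"name": "send_rows", "arguments": {"targets": [[0,0,0.06,0,0,0,0],[0,0,0.12,0,0,0,0],[0,0,0.18,0,0,0,0],[0,0,0.24,0,0,0,0],[0,0,0.3,0,0,0,0]]}}

```text
time_s: 5.85
position: [0.4445, -0.2332, 0.1658]
tool_rot: [[0.973, 0.23, 0.0], [0.23, -0.973, -0.0], [0.0, 0.0, -1.0]]
ft_force: [-1.8, 1.7, 7.1]
grip_width: -0.0001
```

Request:
{"name": "send_rows", "arguments": {"targets": [[0,0,0.06,0,0,0,0],[0,0,0.12,0,0,0,0],[0,0,0.18,0,0,0,0],[0,0,0.22,0,0,0,0],[0,0,0.26,0,0,0,0]]}}

```text
time_s: 6.48
position: [0.4446, -0.2332, 0.1535]
tool_rot: [[0.973, 0.23, 0.001], [0.23, -0.973, -0.001], [0.001, 0.001, -1.0]]
ft_force: [-4.5, 2.7, 15.5]
grip_width: 0.0001
```

Request:
{"name": "send_rows", "arguments": {"targets": [[0,0,0.03,0,0,0,0],[0,0,0.06,0,0,0,0],[0,0,0.08,0,0,0,0]]}}

```text
time_s: 6.85
position: [0.4446, -0.2332, 0.1498]
tool_rot: [[0.973, 0.23, 0.001], [0.23, -0.973, -0.001], [0.001, 0.001, -1.0]]
ft_force: [-4.7, 2.5, 15.7]
grip_width: -0.0002
```

Lid sliding at about 15.6 N, with no stop reached yet. Continuing.

Request:
{"name": "send_rows", "arguments": {"targets": [[0,0,0.03,0,0,0,0],[0,0,0.05,0,0,0,0]]}}

```text
time_s: 7.1
position: [0.4447, -0.2333, 0.1485]
tool_rot: [[0.973, 0.23, 0.002], [0.23, -0.973, -0.002], [0.001, 0.003, -1.0]]
ft_force: [-9.8, 6.5, 31.7]
grip_width: 0.0
```

Request:
{"name": "send_rows", "arguments": {"targets": [[0,0,0.02,0,0,0,0],[0,0,0.04,0,0,0,0]]}}

```text
time_s: 7.35
position: [0.4448, -0.2335, 0.1484]
tool_rot: [[0.973, 0.23, 0.003], [0.23, -0.973, -0.004], [0.003, 0.005, -1.0]]
ft_force: [-13.7, 9.6, 47.6]
grip_width: -0.0001
```

Hard stop: z is stuck at 0.1484 while the force climbed to 48 N. That's 35 mm of travel. Now rising slowly.

Run:
```python
from h import *
im,d=vision.get_image('side')
x=im[120:220,310:380];cv2.imwrite('pics/c7.png',cv2.resize(x[:,:,::-1],None,fx=6,fy=6,interpolation=0))
```

Request:
{"name": "send_rows", "arguments": {"targets": [[0,0,-0.03,0,0,0,0],[0,0,-0.06,0,0,0,0],[0,0,-0.1,0,0,0,0],[0,0,-0.14,0,0,0,0],[0,0,-0.18,0,0,0,0]]}}

```text
time_s: 8.02
position: [0.4445, -0.2332, 0.1538]
tool_rot: [[0.973, 0.23, 0.001], [0.23, -0.973, -0.001], [0.001, 0.001, -1.0]]
ft_force: [-2.2, 1.2, 9.9]
grip_width: -0.0002
```

View pics/c7.png

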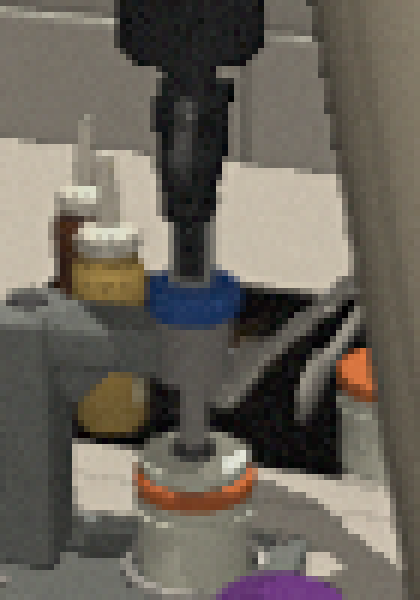

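The picture shows the disc hard down on the orange lid, and the lid down on the tub. I'm still in contact at 9.9 N, so I'll keep rising slowly.

Request:
{"name": "send_rows", "arguments": {"targets": [[0,0,-0.05,0,0,0,0],[0,0,-0.1,0,0,0,0],[0,0,-0.15,0,0,0,0],[0,0,-0.2,0,0,0,0],[0,0,-0.25,0,0,0,0]]}}

```text
time_s: 8.65
position: [0.4445, -0.2332, 0.166]
tool_rot: [[0.973, 0.23, 0.0], [0.23, -0.973, -0.0], [0.0, 0.001, -1.0]]
ft_force: [-2.5, 1.9, 8.0]
grip_width: -0.0002
```

Request:
{"name": "send_rows", "arguments": {"targets": [[0,0,-0.05,0,0,0,0],[0,0,-0.1,0,0,0,0],[0,0,-0.15,0,0,0,0],[0,0,-0.19,0,0,0,0],[0,0,-0.22,0,0,0,0]]}}

```text
time_s: 9.28
position: [0.4445, -0.2332, 0.1767]
tool_rot: [[0.973, 0.23, 0.0], [0.23, -0.973, -0.0], [0.0, 0.0, -1.0]]
ft_force: [-1.6, 1.8, 5.0]
grip_width: 0.0001
```

Request:
{"name": "send_rows", "arguments": {"targets": [[0,0,-0.03,0,0,0,0],[0,0,-0.06,0,0,0,0],[0,0,-0.09,0,0,0,0],[0,0,-0.12,0,0,0,0],[0,0,-0.15,0,0,0,0]]}}

```text
time_s: 9.9
position: [0.4444, -0.2331, 0.184]
tool_rot: [[0.973, 0.23, -0.0], [0.23, -0.973, 0.0], [-0.0, -0.0, -1.0]]
ft_force: [-0.2, -0.9, 0.1]
grip_width: -0.0001
```

At 0.184 the force has fallen to zero, so the plunger is at the top. I'll lift clear and check.

Request:
{"name": "send_rows", "arguments": {"targets": [[0,0,-0.04,0,0,0,0],[0,0,-0.1,0,0,0,0],[0,0,-0.4,0,0,0,0],[0,0,-1.0,0,0,0,0],[0,0,-1.6,0,0,0,0]]}}

```text
time_s: 10.52
position: [0.4444, -0.233, 0.2648]
tool_rot: [[0.973, 0.23, -0.0], [0.23, -0.973, 0.0], [-0.0, -0.0, -1.0]]
ft_force: [0.2, 0.0, 0.0]
grip_width: -0.0002
```

Request:
{"name": "send_rows", "arguments": {"targets": [[-0.5,0.5,-0.3,0,0,0,0],[-1.2,1.2,-0.4,0,0,0,0],[-2.0,2.0,-0.4,0,0,0,0],[-2.0,2.0,-0.4,0,0,0,0],[-2.0,2.0,-0.4,0,0,0,0]]}}

```text
time_s: 11.15
position: [0.3702, -0.3532, 0.284]
tool_rot: [[0.973, 0.229, 0.0], [0.229, -0.973, 0.0], [0.0, -0.0, -1.0]]
ft_force: [0.4, 0.0, 0.3]
grip_width: 0.0002
```

Run:
```python
from h import *
im,d=vision.get_image('side');a,da=vision.get_image('scene')
x=np.hstack([im[120:250,250:390],a[110:240,300:440]]);cv2.imwrite('pics/c8.png',cv2.resize(x[:,:,::-1],None,fx=2.8,fy=2.8,interpolation=2))
o=np.load('side0.npz')['d']; oi=np.load('side0.npz')['im']
for I,D in ((oi,o),(im,d)):
    h=cv2.cvtColor(I,cv2.COLOR_RGB2HSV)
    for lo,hi in ((100,120),(5,16)):
        P,u,v=pts('side',(h[...,0]>lo)&(h[...,0]<hi)&(h[...,1]>150)&(h[...,2]>60),D)
        k=(np.hypot(P[:,0]-.444,P[:,1]+.234)<.05);print(lo,k.sum(),v[k].min(),v[k].max(),np.percentile(P[k],[5,50,95],axis=0)[:,2].round(4))
s=status.observe();print(s['time_s'],s['position'],s['ft_force'])
```

```text
100 113 155 163 [0.2095 0.2194 0.2231]
5 176 193 203 [0.0749 0.081  0.0843]
100 112 155 163 [0.2086 0.2192 0.2231]
5 174 194 204 [0.069  0.0751 0.0779]
11.25 [ 0.37064349 -0.35252825  0.28413489] [-0.36555019  0.38941856  0.34111951]
```

View pics/c8.png

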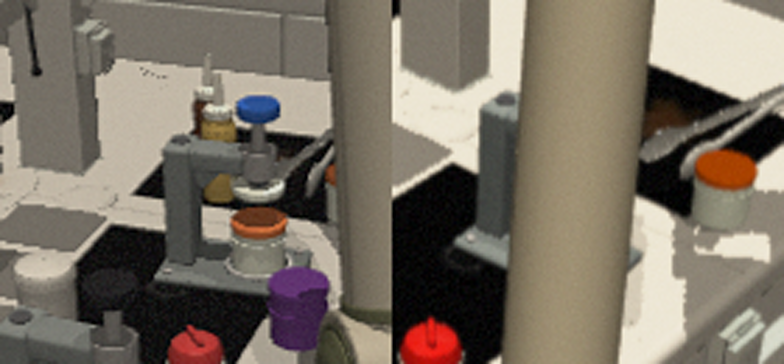

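The knob is back at its starting height, the lid is 6 mm lower and level, and the tub is still in its ring. Handing in.

```bash
python3 -c "
from rig import env
print(env.close_job())"
```

```text
the job is handed in; nothing more can be done
None
```

I pushed the blue knob straight down with shut fingertips until it hit the hard stop, let it back up slowly, lifted clear and handed the job in at about 11.3 s.

- **Press:** The force was about 16 N while the lid slid. At about 35 mm of travel the knob stopped moving and the force rose to 48 N.
- **Return:** I raised the tool at no more than about 20 mm/s. The force fell steadily from 9.9 N to 8.0 N, then 5.0 N, and reached zero within 1 mm of the height where contact began.
- **Final side view:** The knob is back at its starting height (0.219 m median both before and after). The lid is level and about 6 mm lower (0.081 to 0.075 m). The tub is still in its ring, and I never touched the black press.
- **Disagreement:** The cameras showed the real fingertips ending about 37 mm short of the reported TCP, which the interface places at the very end of the fingers. I therefore found the contact by force and picture instead of by reported height. The final scene-camera view of the press was blocked by the arm, so the last check rests on the side camera alone.

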